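# Catch two biscuits from the chute in the jug

### The arm

A 7-joint arm with a two-finger parallel gripper is mounted at the origin on a cart in front of the work surface, level with it; the furniture and walls round the work are solid. World frame = base frame: x ahead of the robot, y to its left, z up, the work surface at z = 0. Lengths are in m, angles in rad, forces in N, time in s.
With the tool pointing down it reaches from about 0.425 to 0.875 m from the base axis. Payload 4.7 kg.
Tool frame: the origin (TCP) lies at the very end of the fingers, on their centre line; the grasp point (between the pads) lies 19 mm behind it; z points along the fingers, y is the direction in which the jaws open and shut (so a half turn about z gives the same grasp; the last joint's range is limited). The gripper opens to 87 mm and grips with 3 to 60 N. Pads are 19 mm wide; open, the fingers measure 117 mm over their backs; the gripper's body (75 mm by 190 mm) begins 51 mm behind the grasp point.
Start: joints at [-1.128, 0.321, -0.07, 1.45, 0.023, 1.371, -0.057], TCP at [0.27, 0.591, 0.223] pointing down, gripper open.
Joint ranges: [-2.86, 2.86], [-0.3, 2.09], [-1.38, 1.24], [0.06, 2.45], [-1.56, 4.7], [0.09, 2.05], [-2.69, 2.69]. Speed limits (rad/s): [2.57, 2.57, 3.14, 3.14, 3.14, 3.14, 3.14].

### API

Orientations are given as a rotation vector (axis times angle).
In Python, from bench import ctrl gives the robot as it stands. The module is installed in compiled form; this text tells all that it offers.
- The arm moves only by the tool move_arm, never from a script. Its arguments are lists of equal length, an entry for each row: "dp": the shift along the tool's x, y, z in units of 30 mm (1.0 is 30 mm), a list of three; "turn": the turn about the tool's z in units of 5 degrees (1.0 is 5 degrees); "jaw": the opening, from -1 (shut) to 1 (fully open). A call has 1 to 5 rows; each row is the pose to reach, as a shift and turn from the pose commanded when the call began, along the tool's axes at that moment; what a row does not reach only later rows make up. A row lasts 1/10 s, in which the tool goes at most 50 mm and 8.59 degrees, less where a joint would pass 70% of its speed; a pose out of reach is approached as far as the arm can. A call with a gripper value outside its range is refused whole. The fingers move at their own pace and stop on an object; "grip_force" is the grip in N (left out, the last holds). Time passes only in rows, so rows that repeat a pose let the fingers close. It gives the time, the measured TCP pose, the force and the opening at its end, in the units of the state.
- ctrl.get_state(): the state, without advancing time (a new reading comes with each control period).
- ctrl.get_image(name): name is "scene" or "top" or "wrist"; returns the picture (420x560x3 uint8, red, green, blue); there is no depth.
- ctrl.camera_info(name): a dict with "intrinsics" (3x3 intrinsics, pixels), "dist" ([k1, k2, p1, p2, k3] as OpenCV has them; the pictures are not rectified), "extrinsics" (4x4, takes a point from world to camera coordinates). Camera axes: x right, y up, looking along -z (the intrinsics and any distortion apply to the point x, -y, -z); pixel columns grow to the right and rows downward; lengths in m; the calibration is good to about 2 mm. A picture is of the moment at which its call begins: read the wrist's pose just before it. camera_info takes no time and is no camera call; for the wrist camera it gives the pose at the moment of the call.
- ctrl.close_job(): hands the job in, once; it reports no verdict.
Trained networks look in the newest picture that a camera, given by its name, has taken for a name from the list of things; names that differ only in an ending like _2 or _b are one class to them, and where a whole thing is asked for, a point or a joint stands for the part that bears it (a point fixed in the world has none). Each returns a list of dicts, best first, with "confidence" (0 to 1); they miss things now and then, are a little off and sometimes report something else, mostly with a low value. They report only what shows in the picture. A call takes as long as a camera call.
- ctrl.look_for(camera, target): "rect" ([centre column, centre row, width, height] in pixels, round what is visible of it).
- ctrl.masks_of(camera, target): "region" (420x560 bool, what is visible of it) and "rect" ([centre column, centre row, width, height] in pixels, round what is visible of it).
The state is a dict: "time": time; "joint_positions": joint angles; "qd": joint speeds; "joint_torque": joint torques, N m; "position": TCP position; "tool_rot": TCP orientation; "ft_force": force on the tool from outside, world axes, zero at the start; "torque": the same for the moment, N m; "grip_width": opening from 0.0 (shut) to 1.0 (fully open).
Only numpy, scipy, OpenCV 4.12 (cv2) and the standard library are available. Lean on these libraries where they do the work, as an engineer would, in place of code of your own. Each camera call takes 0.05 s, during which the arm holds its last target. There are 200 camera calls.

### The job

Pick up the clear plastic measuring jug that stands on the near part of the table, hold it upright under the mouth of the steel chute and raise its rim against the push plate under the mouth, so that the gate opens and both biscuits slide into the jug while you hold it up. Then set the jug down upright on the table with both biscuits in it.

Things in the scene. Friction and masses are not known exactly. Their poses are not given: they have to be found in the camera images.
- jug: Clear open jug on the near table, 120x169x135 mm, 0.12 kg (not the fixed one at the back right). Origin: centre of underside, z up. Rim z=135, outer body y -49 to +85 (spout +y), mouth 100 wide, y -42 to +75, floor z=6. Handle on -y, starting towards the robot +-25 deg: upright bar 16 wide (x), 12 thick, centre x=0 y=-78 at z=100, free z 45-115, bend up to 132. Grip it from above across x, about 40 N.
- chute: Fixed steel chute, 46 mm wide inside, falling 30 deg to its mouth at its -x (faces the robot +-15 deg). Origin: on the table right below the lip's middle, z up. Lip x=0 z=230 mm; top end x=195 z=342, walls 32 high. Push plate under it: x 11-61, y -47 to 47, underside z=193; lifting it lifts the gate, 28 mm at most, 80 g, falls shut. Free below for x<68; behind: base and posts.
- biscuit_front: Brown biscuit half, 33x69 (y) x11 mm, 22 g, lying lengthwise in the chute right behind the gate. Origin: centre of its underside. The gate is a sheet 70 mm wide at chute x=-4 mm, up to z=267 when shut. Raised 22 to 27 mm (jug rim then at z=215 to 220) it lets both biscuits slide out by themselves within about 2 s.
- biscuit_rear: A second, equal biscuit, lying lengthwise in the chute behind the first. Origin: centre of its underside.

How it is judged:
By the outcome, as a careful person would: the job done as asked, in the order asked, and still so for the second after the job is handed in, with the robot touching nothing.
It also fails if it takes over 53 s, if anything falls off the work surface, if the arm or the gripper's body presses on something with over 40 N, if the wrist force passes 120 N, or if a joint passes its speed limit or range.

## Working session

There is one attempt and no reset: what is moved stays moved. The work goes in short steps, Python scripts to look and compute and a tool call to move; the robot and the scene stay as the last step left them, time stands still between calls to the robot, and variables do not carry over. Pictures are saved under pics/ and viewed, about 8 in all and at most 12, crops included, and the job is handed in when it is done.

Besides the shell and the picture viewer there is one more tool, called in YAML: its name, and indented under it one key for each argument. move_arm: Moves the arm, as the interface text tells. Its arguments: {"type":"object","properties":{"dp":{"type":"array","items":{"type":"array","items":{"type":"number"}}},"turn":{"type":"array","items":{"type":"number"}},"jaw":{"type":"array","items":{"type":"number"}},"grip_force":{"type":"number"}},"required":["dp","turn","jaw"]}

```bash
mkdir -p pics; cat > h.py <<'E'
import numpy as np, cv2
from bench import ctrl
def ray(cam,uv,info=None):
    i=info or ctrl.camera_info(cam); K=np.array(i["intrinsics"]);d=np.array(i["dist"],float);E=np.array(i["extrinsics"])
    n=cv2.undistortPoints(np.array(uv,float).reshape(-1,1,2),K,d).reshape(-1,2)
    dc=np.c_[n[:,0],-n[:,1],-np.ones(len(n))]
    R=E[:3,:3]; return -R.T@E[:3,3], dc@R
def onz(cam,uv,z,info=None):
    o,d=ray(cam,uv,info); return o+d*((z-o[2])/d[:,2])[:,None]
def proj(cam,P,info=None):
    i=info or ctrl.camera_info(cam); K=np.array(i["intrinsics"]);d=np.array(i["dist"],float);E=np.array(i["extrinsics"])
    c=np.array(P,float)@E[:3,:3].T+E[:3,3]; c=c*[1,-1,-1]
    return cv2.projectPoints(c,np.zeros(3),np.zeros(3),K,d)[0].reshape(-1,2)
def save(n,im): cv2.imwrite('pics/'+n+'.png',im[:,:,::-1])
E
python3 - <<'E'
from h import *
s=ctrl.get_state();print(s)
for c in("scene","top"):
    im=ctrl.get_image(c);save(c+'0',im)
    E=np.array(ctrl.camera_info(c)["extrinsics"]);print(c,-E[:3,:3].T@E[:3,3])
    for t in("jug","chute","biscuit_front"):
        for m in ctrl.masks_of(c,t)[:3]:print(c,t,round(m["confidence"],2),np.round(m["rect"]),m["region"].sum())
E
```

```text
{'time': 0.0, 'joint_positions': array([-1.12790581,  0.32182454, -0.07011297,  1.45166154,  0.02264647,
        1.37077782, -0.05685494]), 'qd': array([-0.00176972,  0.00099143, -0.00094345,  0.0022423 ,  0.00051474,
       -0.00037278,  0.00070452]), 'joint_torque': array([-5.30077068e-04, -4.91278625e+01, -4.04010219e-01, -3.12536681e+01,
       -6.37335679e-02,  4.35391255e-02,  1.71747201e-04]), 'position': array([0.27007058, 0.59064282, 0.2214675 ]), 'tool_rot': array([-6.68165857e-01, -3.06943909e+00,  2.92828045e-03]), 'ft_force': array([ 0.22051043, -0.16146836, -0.98884458]), 'torque': array([-0.00866698, -0.03886249,  0.00163232]), 'grip_width': 1.0004142275507761}
scene [-0.07672226 -0.78115198  0.6735981 ]
scene jug 0.97 [339. 303.  63.  79.] 3923
scene chute 0.98 [326. 195.  69. 143.] 4699
scene biscuit_front 0.43 [314. 181.   9.   8.] 61
top [ 0.46100845 -0.00857932  1.02728752]
top jug 0.93 [409. 240.  59.  78.] 2573
top chute 0.95 [312. 148.  59. 115.] 3862
top biscuit_front 0.96 [324. 185.  20.  28.] 378
```

View pics/scene0.png

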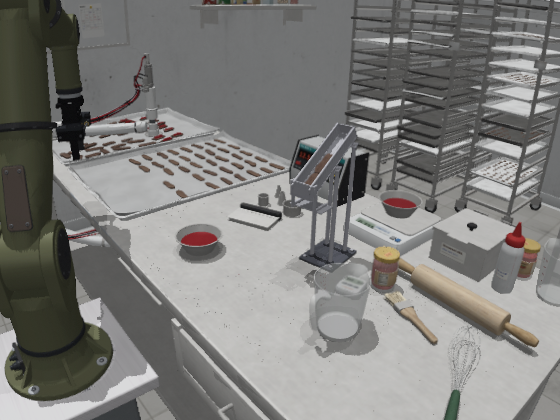

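View pics/top0.png

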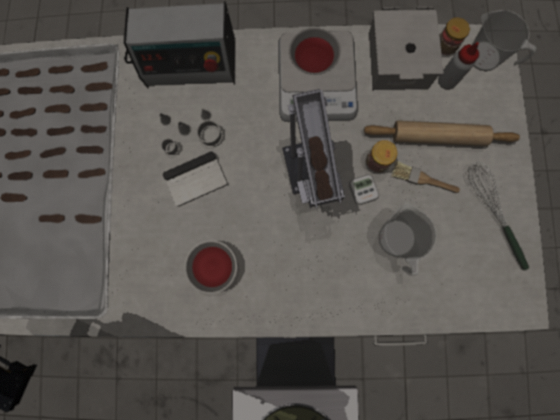

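The scene view shows the jug at (340,300) with its handle to the left, and the chute at (325,195). The top view shows the jug at (405,238) with its handle at about (409,268), the chute lip at about (325,202) and the biscuits at (322,185) and (317,150). Next I fit poses to the masks.

```bash
cat > fit.py <<'E'
from h import *
from scipy.optimize import minimize
a=np.linspace(0,2*np.pi,40,endpoint=False)
def ring(r,yc,z): return np.c_[r*np.cos(a),yc+r*np.sin(a),0*a+z]
BODY=np.r_[ring(58,10,135),[[0,85,133]],ring(50,8,0)]/1e3
HAN=np.array([[x,y,z] for x in(-8,8) for y,z in((-84,120),(-84,45),(-72,132),(-40,125),(-40,45))])/1e3
def box(x0,x1,y,z0,z1,zz0=None): return [[x0,-y,z0],[x0,y,z0],[x0,-y,z1],[x0,y,z1]]
def hexa(p): return np.array([[x,s*y,z] for x,y,z in p for s in(-1,1)])/1e3
TR=hexa([(0,25,230),(0,25,262),(195,25,342),(195,25,374)])
GATE=hexa([(-4,35,230),(-4,35,267)])
PL=hexa([(11,47,193),(61,47,193),(11,47,196),(61,47,196)])
def T(p,P): c,s=np.cos(p[2]),np.sin(p[2]); return P@np.array([[c,s,0],[-s,c,0],[0,0,1]])+[p[0],p[1],0]
def draw(cam,p,parts,info):
    m=np.zeros((420,560),np.uint8)
    for P in parts:
        h=cv2.convexHull(proj(cam,T(p,P),info).astype(np.float32))
        cv2.fillPoly(m,[np.round(h*16).astype(np.int32)],1,shift=4)
    return m>0
def fit(p0,parts,masks,infos):
    def f(p): return -sum((lambda m:(m&M).sum()/(m|M).sum())(draw(c,p,parts,infos[c])) for c,M in masks.items())
    best=None
    for d in(-.3,0,.3):
        r=minimize(f,np.array(p0)+[0,0,d],method="Nelder-Mead",options=dict(initial_simplex=np.array(p0)+[0,0,d]+np.array([[0,0,0],[.02,0,0],[0,.02,0],[0,0,.2]]),xatol=1e-4,fatol=1e-4))
        if best is None or r.fun<best.fun:best=r
    return best.x,best.fun
def outline(im,cam,p,parts,info,col):
    for P in parts:
        h=cv2.convexHull(proj(cam,T(p,P),info).astype(np.float32))
        cv2.polylines(im,[np.round(h*4*16+24).astype(np.int32)],True,col,1,cv2.LINE_AA,4)
E
python3 - <<'E'
from fit import *
I={c:ctrl.camera_info(c) for c in("scene","top")}
ims={c:ctrl.get_image(c) for c in I}
J={c:ctrl.masks_of(c,"jug")[0]["region"] for c in I}
print("guess",onz("top",[[405,238],[324,203],[305,95]],.1))
pj,f=fit([*onz("top",[[405,238]],.1)[0][:2],-np.pi/2],[BODY,HAN],J,I);print("jug",pj.round(4),np.degrees(pj[2]),f)
for c in I: print(c,fit(pj,[BODY,HAN],{c:J[c]},I))
l=onz("top",[[324,203]],.23)[0];t=onz("top",[[312,95]],.36)[0];v=t-l;pc0=[l[0],l[1],np.arctan2(v[1],v[0])];print("chute0",pc0)
C=ctrl.masks_of("top","chute")[0]["region"];ctrl.get_image
B=ctrl.masks_of("top","biscuit_front")
np.savez("p.npz",j=pj,c=pc0)
out=[]
for c,(u,v) in(("top",(300,85)),("scene",(265,115))):
    im=cv2.resize(ims[c],None,fx=4,fy=4,interpolation=cv2.INTER_CUBIC)
    outline(im,c,pj,[BODY,HAN],I[c],(255,0,0));outline(im,c,pc0,[TR,GATE,PL],I[c],(0,255,0))
    w=155 if c=="top" else 130
    out.append(cv2.resize(im[4*v:4*v+4*200+(160 if c=="scene" else 0),4*(u-25):4*(u+w)],(400,600) ))
save("fit0",np.hstack(out))
E
```

```text
Traceback (most recent call last):
IndexError: list index out of range
```

```bash
cat >> fit.py <<'E'
def mask(c,t,n=4):
    for _ in range(n):
        r=ctrl.masks_of(c,t)
        if r and r[0]["confidence"]>.5: return r[0]["region"]
        ctrl.get_image(c)
    print("miss",c,t)
E
cat > m1.py <<'E'
from fit import *
I={c:ctrl.camera_info(c) for c in("scene","top")}
ims={c:ctrl.get_image(c) for c in I}
J={c:mask(c,"jug") for c in I}
J={c:m for c,m in J.items() if m is not None}
pj,f=fit([*onz("top",[[405,238]],.1)[0][:2],-np.pi/2],[BODY,HAN],J,I);print("jug",pj.round(4),np.degrees(pj[2]),f)
for c in J: print(c,fit(pj,[BODY,HAN],{c:J[c]},I))
l=onz("top",[[324,203]],.23)[0];t=onz("top",[[312,95]],.36)[0];v=t-l;pc0=[l[0],l[1],np.arctan2(v[1],v[0])];print("chute0",pc0)
np.savez("p.npz",j=pj,c=pc0)
out=[]
for c,(u,v) in(("top",(300,85)),("scene",(265,115))):
    im=cv2.resize(ims[c],None,fx=4,fy=4,interpolation=cv2.INTER_CUBIC)
    outline(im,c,pj,[BODY,HAN],I[c],(255,0,0));outline(im,c,pc0,[TR,GATE,PL],I[c],(0,255,0))
    out.append(cv2.resize(im[4*v:4*v+4*240,4*(u-20):4*(u+140)],(400,600)))
save("fit0",np.hstack(out))
E
python3 m1.py
```

```text
jug [ 0.5208 -0.2748 -1.4709] -84.27756470196785 -1.8636572514528806
scene (array([ 0.52396411, -0.27247843, -1.47704606]), np.float64(-0.9568187362771408))
top (array([ 0.52049392, -0.27754696, -1.46750573]), np.float64(-0.9252268602540835))
chute0 [np.float64(0.5886502647305794), np.float64(-0.07057378645742374), np.float64(0.13812617332268814)]
```

View pics/fit0.png

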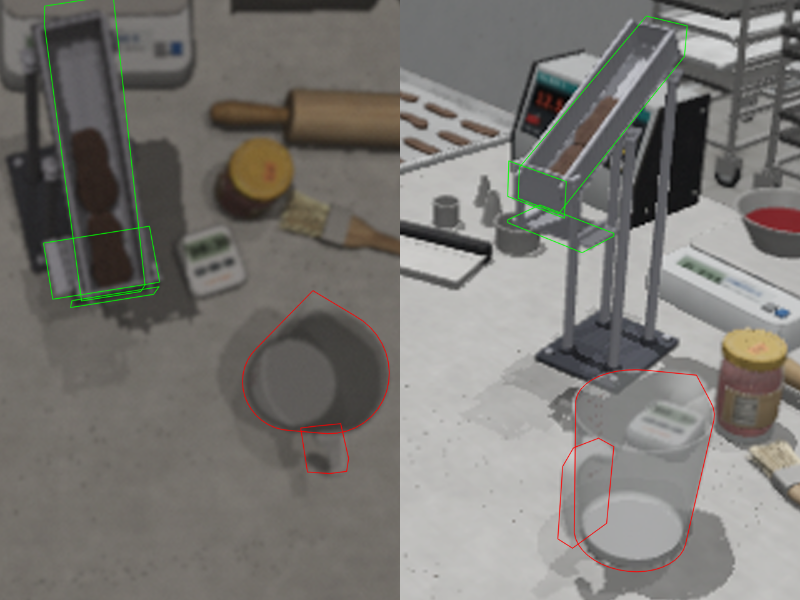

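```bash
cat >> h.py <<'E'
from scipy.spatial.transform import Rotation as Ro
def plan(wps,turns):
    s=ctrl.get_state();p=np.array(s["position"]);R=Ro.from_rotvec(s["tool_rot"])
    y=R.as_matrix()[:,1];print("now",p.round(4),"toolY deg",np.degrees(np.arctan2(y[1],y[0])).round(2),"z",R.as_matrix()[:,2].round(3))
    for w,t in zip(wps,turns):
        d=R.inv().apply(np.array(w)-p)/.03; print("dp",d.round(2),"turn",round(t/5,2)); p=np.array(w);R=R*Ro.from_euler('z',t,degrees=True)
    m=R.as_matrix()[:,1];print("end toolY deg",np.degrees(np.arctan2(m[1],m[0])))
E
python3 -c "
from h import *
plan([(.40,.42,.30),(.45,.22,.30),(.45,.02,.30),(.44,-.17,.30),(.443,-.283,.25)],[30]*5)"
```

```text
now [0.2703 0.5912 0.2226] toolY deg 65.44 z [ 0.  0. -1.]
dp [-6.31 -3.39 -2.58] turn 6.0
dp [-6.4  -2.51 -0.  ] turn 6.0
dp [-6.64 -0.63 -0.  ] turn 6.0
dp [-5.9   2.33 -0.  ] turn 6.0
dp [-2.1   3.13  1.67] turn 6.0
end toolY deg -84.56467200142988
```

move_arm:
  dp:
    - [-6.3,-3.4,-2.6]
    - [-6.3,-3.4,-2.6]
    - [-6.3,-3.4,-2.6]
    - [-6.3,-3.4,-2.6]
    - [-6.3,-3.4,-2.6]
  turn: [6,6,6,6,6]
  jaw: [1,1,1,1,1]

```text
time: 1.3
position: [0.4034, 0.416, 0.3028]
tool_rot: [1.449, 2.785, 0.004]
ft_force: [0.7, -0.2, 0.3]
grip_width: 0.999
```

move_arm:
  dp:
    - [-6.4,-2.5,0]
    - [-6.4,-2.5,0]
    - [-6.4,-2.5,0]
    - [-6.4,-2.5,0]
    - [-6.4,-2.5,0]
  turn: [6,6,6,6,6]
  jaw: [1,1,1,1,1]

```text
time: 1.8
position: [0.4525, 0.2123, 0.3015]
tool_rot: [2.126, 2.309, 0.001]
ft_force: [0.0, -0.8, 0.1]
grip_width: 1.0
```

move_arm:
  dp:
    - [-6.6,-0.6,0]
    - [-6.6,-0.6,0]
    - [-6.6,-0.6,0]
    - [-6.6,-0.6,0]
    - [-6.6,-0.6,0]
  turn: [6,6,6,6,6]
  jaw: [1,1,1,1,1]

```text
time: 2.3
position: [0.451, 0.0137, 0.3015]
tool_rot: [2.652, 1.681, 0.002]
ft_force: [-0.6, 0.9, 0.1]
grip_width: 1.002
```

```bash
python3 -c "
from h import *
print(ctrl.get_state()['joint_positions'].round(2),ctrl.get_state()['time'])
plan([(.44,-.17,.30),(.443,-.283,.25)],[30]*2)"
```

```text
[-0.59 -0.17  0.44  1.8   0.07  1.49 -0.6 ] 2.3
now [0.451  0.0137 0.3015] toolY deg -25.28 z [ 0.002 -0.001 -1.   ]
dp [-5.69  2.28  0.05] turn 6.0
dp [-2.07  3.15  1.67] turn 6.0
end toolY deg -85.2823204067901
```

```bash
python3 -c "
from h import *
im=ctrl.get_image('wrist');save('w1',im);i=ctrl.camera_info('wrist')
np.savez('w1.npz',**{k:np.array(v) for k,v in i.items()})
E=np.array(i['extrinsics']);print(-E[:3,:3].T@E[:3,3],E[:3,:3][2])
"
```

```text
[0.48310575 0.08863895 0.46373181] [0.11917842 0.25809706 0.95874001]
```

View pics/w1.png

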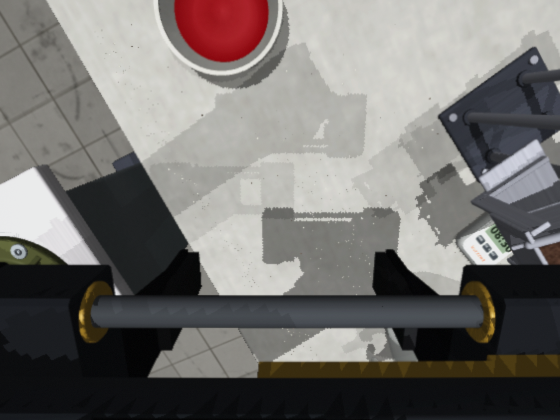

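move_arm:
  dp:
    - [-5.7,2.3,0]
    - [-5.7,2.3,0]
    - [-5.7,2.3,0]
    - [-5.7,2.3,0]
    - [-5.7,2.3,0]
  turn: [6,6,6,6,6]
  jaw: [1,1,1,1,1]

```text
time: 2.85
position: [0.442, -0.1674, 0.301]
tool_rot: [2.995, 0.944, 0.001]
ft_force: [0.7, 0.0, 0.4]
grip_width: 1.0
```

move_arm:
  dp:
    - [-2.1,3.1,1.7]
    - [-2.1,3.1,1.7]
    - [-2.1,3.1,1.7]
    - [-2.1,3.1,1.7]
    - [-2.1,3.1,1.7]
  turn: [6,6,6,6,6]
  jaw: [1,1,1,1,1]

```text
time: 3.35
position: [0.446, -0.2738, 0.2489]
tool_rot: [-3.137, -0.153, 0.002]
ft_force: [0.3, 0.6, 0.7]
grip_width: 1.001
```

```bash
python3 -c "
from fit import *
i=ctrl.camera_info('wrist');im=ctrl.get_image('wrist').copy()
pj=np.load('p.npz')['j']
for P,c in((BODY,(255,0,0)),(HAN,(0,255,0))):
    cv2.polylines(im,[cv2.convexHull(proj('wrist',T(pj,P),i).astype(np.float32)).astype(int)],True,c,1)
save('w2',im)
plan([(.443,-.283,.25)],[0])"
```

```text
now [ 0.4462 -0.2734  0.2492] toolY deg -84.26 z [-0.001  0.001 -1.   ]
dp [-0.14  0.31 -0.03] turn 0.0
end toolY deg -84.25771961834373
```

View pics/w2.png

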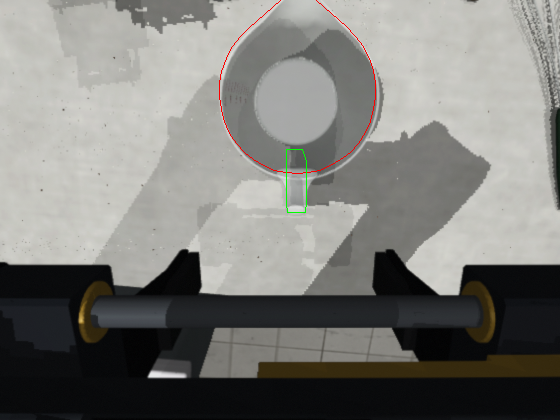

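The wrist picture shows the handle bar at (296,195), with the jug model on top of it to within a pixel or two, so I can go down on it.

move_arm:
  dp:
    - [-0.14,0.3,0.5]
    - [-0.14,0.3,2]
    - [-0.14,0.3,3.5]
    - [-0.14,0.3,4.6]
    - [-0.14,0.3,5.2]
  turn: [0,0,0,0,0]
  jaw: [1,1,1,1,1]
  grip_force: 42

```text
time: 3.9
position: [0.4414, -0.2815, 0.0907]
tool_rot: [-3.135, -0.158, 0.005]
ft_force: [-0.1, 0.5, 0.2]
grip_width: 1.003
```

move_arm:
  dp:
    - [0,0,0.4]
    - [0,0,0.4]
    - [0,0,0.4]
  turn: [0,0,0]
  jaw: [1,1,1]

```text
time: 4.2
position: [0.4428, -0.2845, 0.0824]
tool_rot: [3.138, 0.152, 0.002]
ft_force: [0.2, -1.0, 1.3]
grip_width: 0.997
```

```bash
python3 -c "
from fit import *
i=ctrl.camera_info('wrist');im=ctrl.get_image('wrist').copy();s=ctrl.get_image('scene')
save('w3',np.hstack([im[:,60:500],cv2.resize(s[220:380,270:430],(360,420) if 0 else (355,420))]))
plan([(.4432,-.2826,.081)],[0])"
```

```text
now [ 0.443  -0.285   0.0829] toolY deg -84.51 z [ 0.003 -0.001 -1.   ]
dp [ 0.02 -0.08  0.06] turn 0.0
end toolY deg -84.508022362429
```

View pics/w3.png

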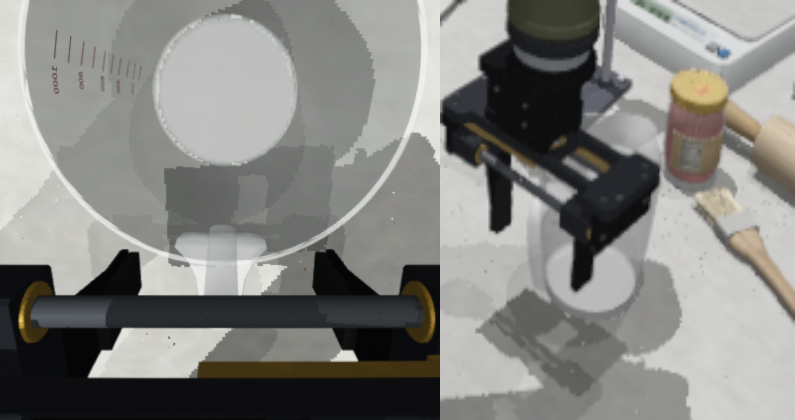

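The handle, at column 222 of the crop, is centred between the fingers. Closing now.

move_arm:
  dp:
    - [0,0,0.05]
    - [0,0,0.05]
    - [0,0,0.05]
    - [0,0,0.05]
    - [0,0,0.05]
  turn: [0,0,0,0,0]
  jaw: [-0.2,-0.5,-0.8,-1,-1]
  grip_force: 42

```text
time: 4.8
position: [0.4417, -0.2848, 0.0801]
tool_rot: [-3.138, -0.149, -0.0]
ft_force: [-0.2, 0.0, 0.8]
grip_width: 0.629
```

move_arm:
  dp:
    - [0,0,0]
    - [0,0,0]
    - [0,0,0]
    - [0,0,0]
    - [0,0,0]
  turn: [0,0,0,0,0]
  jaw: [-1,-1,-1,-1,-1]

```text
time: 5.3
position: [0.4417, -0.2847, 0.08]
tool_rot: [-3.138, -0.149, 0.0]
ft_force: [0.5, 0.1, -1.1]
grip_width: 0.178
```

```bash
python3 - <<'E'
from fit import *
s=ctrl.get_state();print(s['grip_width'],s['position'],s['ft_force'])
# chute features: wrist w1 + top + scene
z=np.load('w1.npz');I=dict(z)
im=cv2.imread('pics/w1.png')[120:300,400:560];a=cv2.resize(im,(400,450),interpolation=cv2.INTER_CUBIC)
b=cv2.resize(cv2.imread('pics/top0.png')[85:220,280:352],(240,450),interpolation=cv2.INTER_CUBIC)
cv2.imwrite('pics/ch.png',np.hstack([a,b]))
E
```

```text
0.1781336350154304 [ 0.44168208 -0.28471945  0.08001123] [ 0.49623493  0.07486978 -1.13162472]
```

View pics/ch.png

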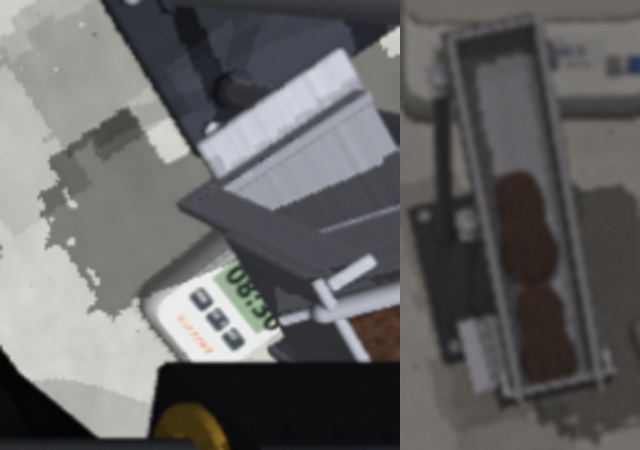

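```bash
python3 - <<'E'
from fit import *
from scipy.optimize import least_squares
W=dict(np.load('w1.npz'));I={'wrist':W,'top':ctrl.camera_info('top'),'scene':ctrl.camera_info('scene')}
pts=[('wrist',(479.2,178),(11,47,196)),('wrist',(538,140),(61,47,196)),('top',(297.4,181),(61,47,196)),('top',(301.6,202.6),(11,47,196))]
def res(p): return np.concatenate([proj(c,T(p,np.array([L])/1e3),I[c])[0]-uv for c,uv,L in pts])
r=least_squares(res,[.589,-.07,.138]);print(r.x.round(4),np.degrees(r.x[2]),r.fun.round(1))
for c,uv,L in pts: print(c,L,onz(c,[uv],.196,I[c])[0].round(4))
p=r.x;np.savez('p.npz',j=np.load('p.npz')['j'],c=p)
a=cv2.resize(cv2.imread('pics/w1.png'),None,fx=3,fy=3,interpolation=2)
b=cv2.resize(cv2.imread('pics/top0.png'),None,fx=3,fy=3,interpolation=2)
s=cv2.resize(cv2.imread('pics/scene0.png'),None,fx=3,fy=3,interpolation=2)
for c,m in(('wrist',a),('top',b),('scene',s)):
    for P,col in((PL,(0,0,255)),(GATE,(0,255,0)),(TR,(255,0,0))):
        h=cv2.convexHull(proj(c,T(p,P),I[c]).astype(np.float32));cv2.polylines(m,[np.round(h*3+1).astype(int)],True,col,1,cv2.LINE_AA)
cv2.imwrite('pics/ch2.png',np.hstack([a[360:840,1320:1680],b[250:730,840:1060],s[360:840,855:1070]]))
E
```

```text
[ 0.5933 -0.0701  0.1877] 10.756249498640711 [-0.2  0.7  0.7  0.4 -1.9 -0.1 -1.3  0.4]
wrist (11, 47, 196) [ 0.5956 -0.0214  0.196 ]
wrist (61, 47, 196) [ 0.644 -0.012  0.196]
top (61, 47, 196) [ 0.6442 -0.0167  0.196 ]
top (11, 47, 196) [ 0.596  -0.0247  0.196 ]
```

View pics/ch2.png

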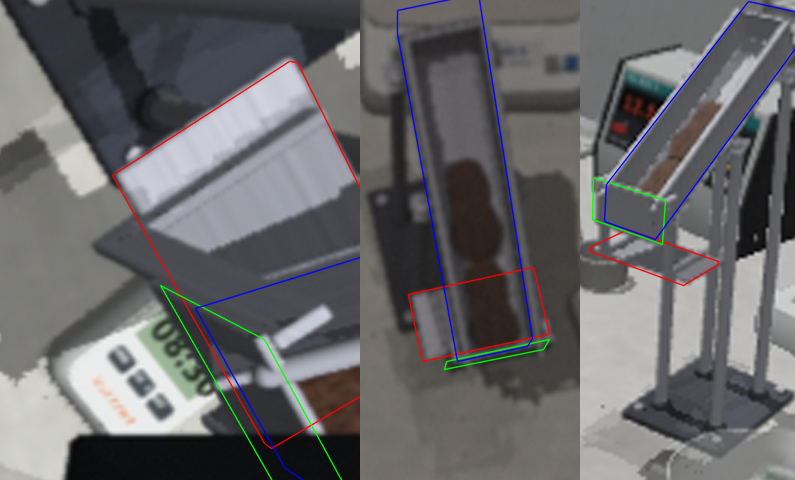

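Grip opening is 15.5 mm, so the bar is held. The chute fits to about 4 mm: origin roughly (0.592, -0.071), yaw about 9.5°. I'll lift the jug and carry it.

move_arm:
  dp:
    - [0,0,-0.2]
    - [0,0,-0.5]
    - [0,0,-0.9]
    - [0,0,-1.3]
    - [0,0,-1.3]
  turn: [0,0,0,0,0]
  jaw: [-1,-1,-1,-1,-1]

```text
time: 5.8
position: [0.4432, -0.2857, 0.1215]
tool_rot: [3.137, 0.149, 0.007]
ft_force: [0.8, -0.7, -1.0]
grip_width: 0.171
```

```bash
python3 -c "
from h import *
print(ctrl.get_state()['ft_force'],ctrl.get_state()['grip_width'])
plan([(.427,-.18,.12),(.427,-.100,.12),(.4791,-.0899,.12)],[-4,0,0])"
```

```text
[ 0.79553388 -0.67108263 -1.03071792] 0.17127617674297474
now [ 0.4432 -0.2857  0.1215] toolY deg -84.57 z [ 0.004 -0.001 -1.   ]
dp [-0.2  -3.56  0.04] turn -0.8
dp [ 0.44 -2.63 -0.  ] turn 0.0
dp [ 1.77 -0.05  0.01] turn 0.0
end toolY deg -80.5667981900811
```

move_arm:
  dp:
    - [-0.1,-0.6,0]
    - [-0.2,-1.5,0]
    - [-0.2,-2.4,0]
    - [-0.2,-3.2,0]
    - [-0.2,-3.6,0]
  turn: [-0.2,-0.4,-0.6,-0.8,-0.8]
  jaw: [-1,-1,-1,-1,-1]

```text
time: 6.3
position: [0.4253, -0.1753, 0.119]
tool_rot: [-3.129, -0.263, -0.0]
ft_force: [1.0, 0.3, -1.4]
grip_width: 0.169
```

move_arm:
  dp:
    - [0.1,-0.6,0]
    - [0.25,-1.3,0]
    - [0.35,-2,0]
    - [0.45,-2.6,0]
    - [0.45,-2.6,0]
  turn: [0,0,0,0,0]
  jaw: [-1,-1,-1,-1,-1]

```text
time: 6.8
position: [0.4259, -0.0962, 0.119]
tool_rot: [-3.129, -0.265, 0.0]
ft_force: [-0.3, -0.8, -2.0]
grip_width: 0.169
```

```bash
cat > look.py <<'E'
import sys
from fit import *
n=sys.argv[1]
st=ctrl.get_state();R=Ro.from_rotvec(st['tool_rot']).as_matrix();y=R[:,1];yaw=np.arctan2(y[1],y[0])
o=st['position'][:2]+.0795*np.array([-np.sin(yaw),np.cos(yaw)])
dz=st['position'][2]-.080
up=np.array([0,0,dz]);pj=[o[0],o[1],yaw];c=np.load('p.npz')['c'];pc=[.592,-.071,np.radians(9.5)]
print('jug',np.round(pj,4),'lift',round(dz,4),'rim',round(dz+.135,4),'ft',st['ft_force'].round(2),st['grip_width'],'t',st['time'])
d=T([0,0,-pc[2]],np.array([[o[0]-pc[0],o[1]-pc[1],0]]))[0];print('in chute frame',d.round(4))
out=[]
for cam,(u,v) in(('scene',(230,100)),('top',(265,90))):
    i=ctrl.camera_info(cam);im=cv2.resize(ctrl.get_image(cam),None,fx=3,fy=3,interpolation=2)
    for m in ctrl.masks_of(cam,'biscuit_front'): print(cam,'bis',round(m['confidence'],2),np.round(m['rect']))
    if len(sys.argv)<3:
      for P in(BODY,HAN):
        h=cv2.convexHull(proj(cam,T(pj,P)+up,i).astype(np.float32));cv2.polylines(im,[np.round(h*3+1).astype(int)],True,(255,0,0),1,cv2.LINE_AA)
      h=cv2.convexHull(proj(cam,T(pc,PL),i).astype(np.float32));cv2.polylines(im,[np.round(h*3+1).astype(int)],True,(0,255,0),1,cv2.LINE_AA)
    out.append(im[3*v:3*v+600,3*u:3*u+400])
save(n,np.hstack(out))
plan([(.4791,-.0899,st['position'][2])],[0])
E
python3 look.py l1
```

```text
jug [ 0.5043 -0.0828 -1.4021] lift 0.039 rim 0.174 ft [-0.29 -0.77 -2.03] 0.16886088578003441 t 6.8
in chute frame [-0.0884  0.0028  0.    ]
scene bis 0.6 [313. 178.   9.   8.]
scene bis 0.21 [274. 253.  60.  72.]
top bis 0.97 [326. 187.  20.  28.]
now [ 0.426  -0.0997  0.1191] toolY deg -80.65 z [ 0. -0. -1.]
dp [ 1.8  -0.04  0.01] turn 0.0
end toolY deg -80.64875170559255
```

View pics/l1.png

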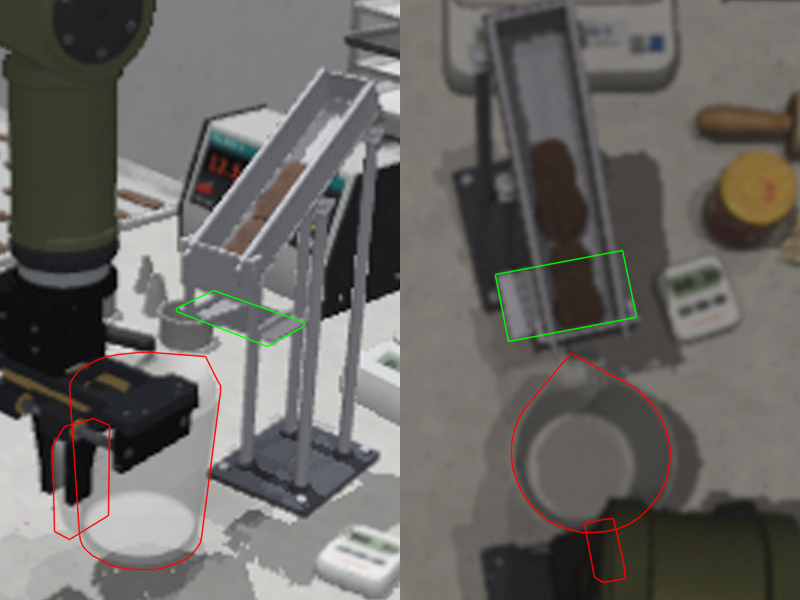

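The jug hangs upright and matches its model, with the chute plate ahead of it. Now I move it forward and then up.

move_arm:
  dp:
    - [0.4,0,0]
    - [0.9,0,0]
    - [1.4,0,0]
    - [1.75,0,0]
    - [1.75,0,0]
  turn: [0,0,0,0,0]
  jaw: [-1,-1,-1,-1,-1]
  grip_force: 45

```text
time: 7.5
position: [0.4788, -0.0906, 0.1191]
tool_rot: [3.13, 0.257, 0.0]
ft_force: [-0.3, -0.0, -1.3]
grip_width: 0.175
```

```bash
python3 look.py l2
```

```text
jug [ 0.5573 -0.0776 -1.4067] lift 0.0391 rim 0.1741 ft [-0.35 -0.04 -1.33] 0.17468430472365412 t 7.5
in chute frame [-0.0353 -0.0008  0.    ]
scene bis 0.44 [312. 178.  11.  12.]
top bis 0.56 [324. 186.  20.  28.]
now [ 0.477  -0.0905  0.1189] toolY deg -80.61 z [-0.001  0.    -1.   ]
dp [ 0.07 -0.01 -0.01] turn 0.0
end toolY deg -80.60975060490735
```

View pics/l2.png

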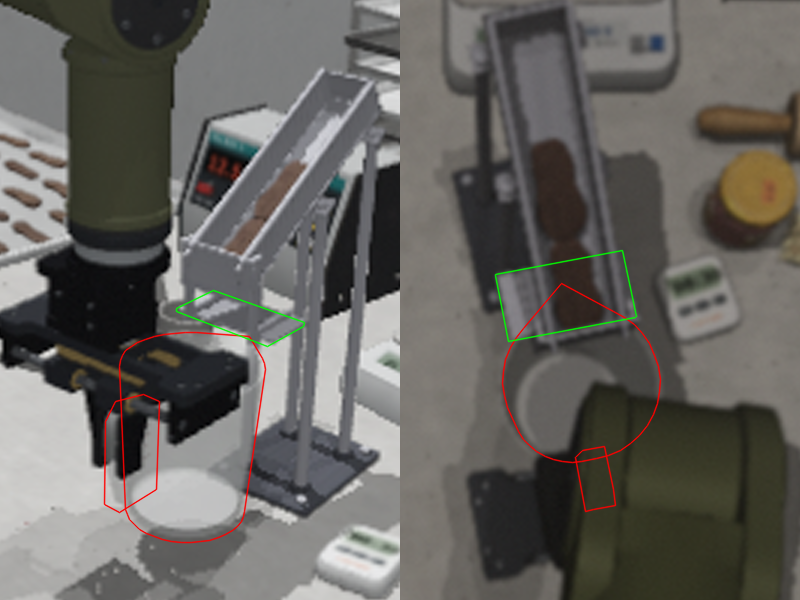

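move_arm:
  dp:
    - [0,0,-0.3]
    - [0,0,-0.6]
    - [0,0,-0.9]
    - [0,0,-1.2]
    - [0,0,-1.45]
  turn: [0,0,0,0,0]
  jaw: [-1,-1,-1,-1,-1]

```text
time: 8.2
position: [0.478, -0.0901, 0.1637]
tool_rot: [-3.131, -0.258, -0.001]
ft_force: [-0.7, 0.0, -1.6]
grip_width: 0.171
```

move_arm:
  dp:
    - [0,0,0]
    - [0,0,0]
    - [0,0,0]
    - [0,0,0]
    - [0,0,0]
  turn: [0,0,0,0,0]
  jaw: [-1,-1,-1,-1,-1]

```text
time: 8.7
position: [0.4775, -0.0901, 0.1622]
tool_rot: [3.131, 0.258, -0.001]
ft_force: [-0.4, -0.2, -3.3]
grip_width: 0.172
```

move_arm:
  dp:
    - [0,0,0]
    - [0,0,0]
    - [0,0,0]
    - [0,0,0]
    - [0,0,0]
  turn: [0,0,0,0,0]
  jaw: [-1,-1,-1,-1,-1]

```text
time: 9.2
position: [0.4778, -0.0901, 0.1626]
tool_rot: [-3.131, -0.258, -0.0]
ft_force: [-0.2, -0.8, -2.8]
grip_width: 0.166
```

move_arm:
  dp:
    - [0,0,0]
    - [0,0,0]
    - [0,0,0]
    - [0,0,0]
    - [0,0,0]
  turn: [0,0,0,0,0]
  jaw: [-1,-1,-1,-1,-1]

```text
time: 9.7
position: [0.4779, -0.0901, 0.1626]
tool_rot: [-3.131, -0.258, -0.0]
ft_force: [0.2, -0.4, -2.6]
grip_width: 0.169
```

```bash
python3 look.py l3
```

```text
jug [ 0.5563 -0.077  -1.4062] lift 0.0826 rim 0.2176 ft [ 0.22 -0.36 -2.56] 0.16897319667870206 t 9.7
in chute frame [-0.0362 -0.0001  0.    ]
now [ 0.4779 -0.0901  0.1626] toolY deg -80.57 z [ 0.  0. -1.]
dp [ 0.04  0.   -0.  ] turn 0.0
end toolY deg -80.56572161238083
```

View pics/l3.png

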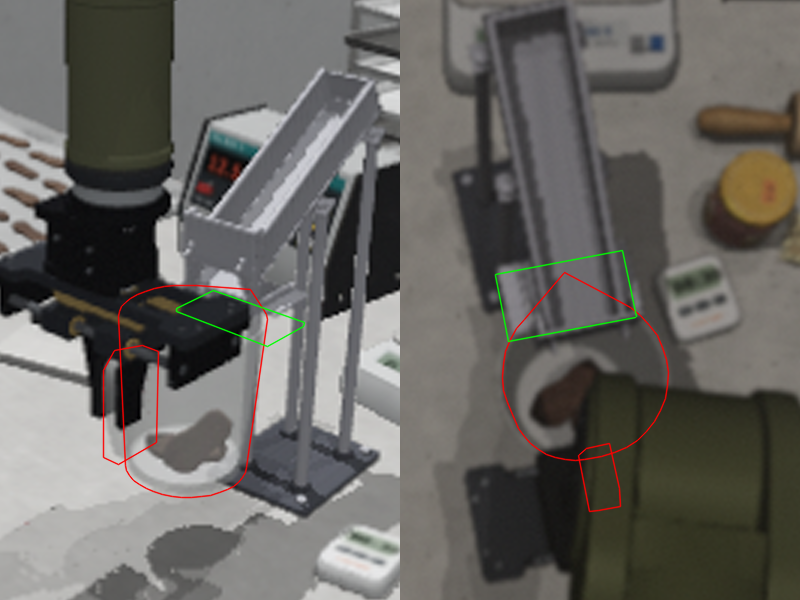

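Both biscuits lie in the jug and the chute is empty. Now lower, back out and set the jug down.

move_arm:
  dp:
    - [0,0,0.3]
    - [0,0,0.6]
    - [0,0,0.9]
    - [0,0,1.2]
    - [0,0,1.45]
  turn: [0,0,0,0,0]
  jaw: [-1,-1,-1,-1,-1]

```text
time: 10.4
position: [0.4776, -0.0901, 0.118]
tool_rot: [-3.131, -0.258, 0.001]
ft_force: [0.1, 0.8, -1.3]
grip_width: 0.171
```

move_arm:
  dp:
    - [-0.3,0,0]
    - [-0.8,0,0]
    - [-1.3,0,0]
    - [-1.7,0,0]
    - [-1.7,0,0]
  turn: [0,0,0,0,0]
  jaw: [-1,-1,-1,-1,-1]

```text
time: 10.9
position: [0.4259, -0.0988, 0.1191]
tool_rot: [-3.13, -0.257, 0.0]
ft_force: [0.1, -0.0, -1.6]
grip_width: 0.167
```

move_arm:
  dp:
    - [0,0,0.4]
    - [0,0,0.8]
    - [0,0,1.05]
    - [0,0,1.15]
    - [0,0,1.15]
  turn: [0,0,0,0,0]
  jaw: [-1,-1,-1,-1,-1]

```text
time: 11.4
position: [0.4271, -0.0985, 0.0837]
tool_rot: [3.13, 0.258, -0.003]
ft_force: [-0.3, -0.4, -1.1]
grip_width: 0.17
```

```bash
python3 -c "
from h import *
print(ctrl.get_state()['ft_force'])
p=ctrl.get_state()['position'];plan([(p[0],p[1],.0803)],[0])"
```

```text
[-0.32547704 -0.44121532 -1.08620344]
now [ 0.4271 -0.0985  0.0837] toolY deg -80.56 z [-0.002 -0.001 -1.   ]
dp [ 0.   -0.    0.11] turn 0.0
end toolY deg -80.56494224451338
```

move_arm:
  dp:
    - [0,0,0.06]
    - [0,0,0.1]
    - [0,0,0.12]
    - [0,0,0.12]
    - [0,0,0.12]
  turn: [0,0,0,0,0]
  jaw: [-1,-1,-1,-1,-1]

```text
time: 11.9
position: [0.4276, -0.0984, 0.0811]
tool_rot: [-3.131, -0.258, -0.001]
ft_force: [0.1, 1.2, -1.2]
grip_width: 0.168
```

move_arm:
  dp:
    - [0,0,0.02]
    - [0,0,0.04]
    - [0,0,0.04]
    - [0,0,0.04]
  turn: [0,0,0,0]
  jaw: [-1,-1,-1,-1]

```text
time: 12.3
position: [0.4276, -0.0984, 0.08]
tool_rot: [-3.131, -0.258, -0.0]
ft_force: [-2.0, 0.6, 2.1]
grip_width: 0.17
```

```bash
python3 -c "
from h import *
s=ctrl.get_state();print(s['ft_force'],s['position'],s['torque'])"
```

```text
[-2.03883345  0.5591729   2.13649601] [ 0.42756667 -0.09840317  0.07995454] [-0.04438261  0.46978759  0.04124008]
```

The vertical force has turned positive, so the jug stands on the table. Opening slowly, then straight up.

move_arm:
  dp:
    - [0,0,0]
    - [0,0,0]
    - [0,0,0]
    - [0,0,0]
    - [0,0,0]
  turn: [0,0,0,0,0]
  jaw: [-0.4,-0.2,0.1,0.4,0.7]

```text
time: 12.8
position: [0.4276, -0.0984, 0.0798]
tool_rot: [3.131, 0.258, 0.0]
ft_force: [-0.1, 0.1, 0.0]
grip_width: 0.533
```

move_arm:
  dp:
    - [0,0,0]
    - [0,0,0]
    - [0,0,0]
    - [0,0,0]
    - [0,0,0]
  turn: [0,0,0,0,0]
  jaw: [0.8,0.8,0.8,0.8,0.8]

```text
time: 13.3
position: [0.4276, -0.0984, 0.0798]
tool_rot: [-3.131, -0.258, -0.0]
ft_force: [0.1, -0.3, -0.3]
grip_width: 0.888
```

move_arm:
  dp:
    - [0,0,-0.5]
    - [0,0,-1.5]
    - [0,0,-2.7]
    - [0,0,-4]
    - [0,0,-5.3]
  turn: [0,0,0,0,0]
  jaw: [0.8,0.8,0.8,0.8,0.8]

```text
time: 13.8
position: [0.4272, -0.0985, 0.2402]
tool_rot: [-3.131, -0.258, -0.0]
ft_force: [0.7, 0.4, -0.3]
grip_width: 0.9
```

move_arm:
  dp:
    - [0,1,-1]
    - [0,2.5,-1.5]
    - [0,4,-1.5]
    - [0,5,-1.5]
    - [0,5,-1.5]
  turn: [0,0,0,0,0]
  jaw: [0.8,0.8,0.8,0.8,0.8]

```text
time: 14.3
position: [0.4512, -0.2514, 0.2841]
tool_rot: [3.129, 0.246, -0.0]
ft_force: [-0.2, 0.1, -0.2]
grip_width: 0.898
```

```bash
python3 look.py l4 raw
```

```text
jug [ 0.5297 -0.2389 -1.4139] lift 0.2041 rim 0.3391 ft [-0.22  0.13 -0.21] 0.8979424759614705 t 14.3
in chute frame [-0.0891 -0.1554  0.    ]
top bis 0.71 [331. 246.  17.  22.]
now [ 0.4523 -0.2449  0.2834] toolY deg -80.46 z [-0.     0.001 -1.   ]
dp [ 1.74 -4.95 -0.02] turn 0.0
end toolY deg -80.4550817461995
```

View pics/l4.png

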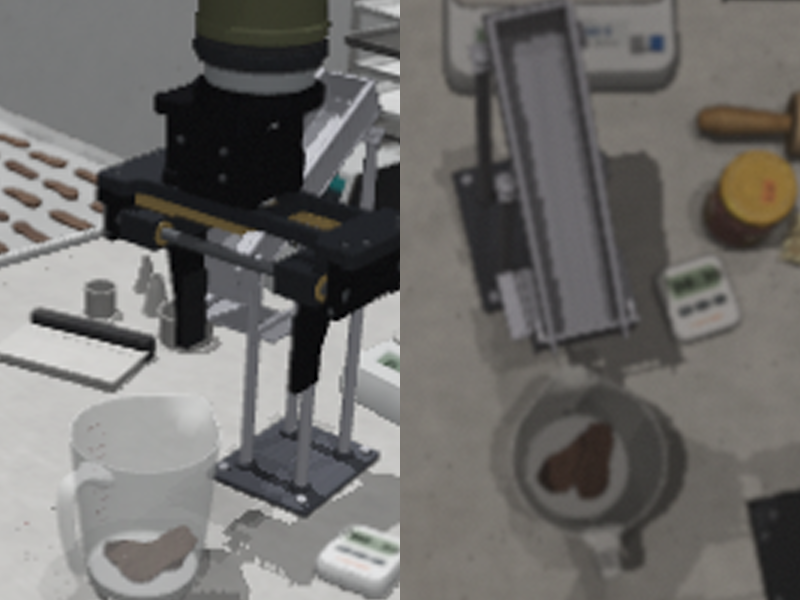

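The jug stands upright with both biscuits on its floor. The chute is empty and the gripper is clear.

```bash
python3 -c "
from h import *
print(ctrl.close_job())"
```

```text
the job is handed in; nothing more can be done
None
```

The job is done and handed in after about 14 s of robot time. I gripped the jug by its handle at 42–45 N and held it under the chute with its rim at about z = 218 mm. Both biscuits slid in while I held it up. I then lowered it, backed out and set it down upright in front of the chute.

- **Last pictures:** they show the jug upright with both biscuits on its floor, the chute empty and the gripper clear of everything. The force reading had fallen to about zero once the gripper let go.
- **Misses and disagreements:** the detection network missed the jug once, and missed the biscuits in some of the later pictures. My chute measurements differed by about 4 mm and 3° between cameras. None of this affected the result.

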